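# Find the blind hole in the magnifier's handle and hold it hole-up for the glue

## Robot

A 6-joint arm with a two-finger parallel gripper is mounted at the origin on the work surface. World frame = base frame: x ahead of the robot, y to its left, z up, the work surface at z = 0. Lengths are in m, angles in degrees, forces in N, time in s.
With the tool pointing down it reaches from about 0.35 to 0.875 m from the base axis. Payload 4.2 kg.
Tool frame: the origin (TCP) lies between the finger pads; the fingertips stand 17 mm ahead of it and the grasp point (between the pads) lies 2 mm behind it; z points along the fingers, y is the line along which they close (so a half turn about z gives the same grasp; the last joint's range is limited). The gripper opens to 87 mm and grips with 3 to 60 N. Pads are 19 mm wide; open, the fingers measure 117 mm over their backs; the gripper's body (75 mm by 190 mm) begins 51 mm behind the grasp point.
Start: joints at [14.817, 22.042, 0.453, 0, -68.411, -14.817], TCP at [0.625, 0, 0.24] pointing down, gripper open.
Joint ranges: [-179.83, 179.83], [-69.29, 118.12], [-61.27, 80.66], [-181.25, 117.63], [-171.15, -9.14], [-177.46, 177.46]. Speed limits (degrees/s): [159.86, 159.86, 180, 180, 180, 180].

## Interface

Orientations are given as a 3x3 rotation matrix whose columns are the frame's x, y, z axes.
In Python, from station import r gives the robot as it stands.
- The arm moves only by the tool servo_tool, never from a script. Its argument "targets" is a list of rows, each a list of 5 numbers: the shift along the world's x, y, z in units of 30 mm (1.0 is 30 mm), then the turn about the world's z in rad, then the finger opening in mm, from 0 to 87. In form: [[x, y, z, turn, gripper], ...]. A call has exactly 5 rows; each row is the pose to reach, as a shift and turn from the pose commanded when the call began; what a row does not reach only later rows make up. A row lasts 1/12 s, in which the tool goes at most 41.7 mm and 7.16 degrees, less where a joint would pass 70% of its speed; a pose out of reach is approached as far as the arm can. A call with a gripper value outside its range is refused whole. The fingers move at their own pace and stop on an object; the grip force is fixed at half the most. Time passes only in rows, so rows that repeat a pose let the fingers close, or fill a call up. It gives the time, the measured TCP pose, the force, the opening and the grip force at its end, in the units of the state.
- r.sense(): the state, without advancing time (a new reading comes with each control period).
- r.capture(name): name is "scene" or "side" or "wrist"; returns a dict with "pixels" (384x512x3 uint8, red, green, blue), "fx", "fy", "cx", "cy" (pixels), "world_from_camera" (4x4, takes a point from camera to world coordinates). Camera axes: x right, y down, z forward; pixel columns grow to the right and rows downward; lengths in m; the calibration is good to about 2 mm. The wrist camera is an equidistant fisheye: a pixel r from the principal point sees the ray r / f radians off the axis. A picture is of the moment at which its call begins. There is no depth.
- r.finish_job(): hands the job in; it is judged then, once.
The state is a dict: "time_s": time; "joints": joint angles; "joint_velocities": joint speeds; "effort": joint torques, N m; "tcp_pos": TCP position; "ee_rot": TCP orientation; "wrist_force": force on the tool from outside, world axes, zero at the start; "moment": the same for the moment, N m; "gripper_width": opening from 0.0 (shut) to 1.0 (fully open); "gripper_force": force on a finger pad.
Only numpy, scipy, OpenCV 4.12 (cv2) and the standard library are available. Lean on these libraries where they do the work, as an engineer would, in place of code of your own. Each camera call takes 0.05 s, during which the arm holds its last target. There are 200 camera calls.

## Task

The handle has come off the magnifier. Swing the keeper bar fully shut over the lens until it sits in its catch, then pick up the loose handle and try its ends on the lens's stem until one slides on well past a centimetre: that end has the blind hole. Draw the handle off again and finish holding it still in the gripper, upright with the hole straight up, well clear of the stand and a good 12 cm or more above the desk, ready for glue; leave the keeper shut and everything else on the desk where it is.

Things in the scene. Friction and masses are not known exactly. Their poses are not given: they have to be found in the camera images.
- stand: lens repair stand, fixed: dark wooden base 120 x 170 x 12 mm (x, y, z), a pillar carrying a magnifier's lens in a black frame, 100 mm across, flat, 71-81 mm up. Origin: on the desk under the lens centre. Its -x axis is where the lens's stem sticks out, to the robot's right (world -y, within 0.35 rad). Posts at y = +70 mm (brass, keeper's hinge) and y = -56 mm (wooden, catch roller on top)
- stem_tip (a point): centre of the free end of the steel stem: a round level pin 9 mm in diameter, 76 mm above the desk, 30 mm of it free in front of the lens frame; axes as the stand's, so the stem runs from here along +x to the lens
- keeper (a joint): swing of the brass keeper bar about its upright hinge, rad: 0 = fully shut, on its stop straight across the lens; grows as the bar swings to the robot's right, over the stem (1.57 = along the stand's -x). Starts at 0.85 to 1.45 and stays where it is left. The catch is a sprung roller: the bar rides over it from 0.15 to 0.07 (2 to 5 N at the knob; springs back if let go), then is drawn home
- keeper_hinge (a point): point on the keeper bar's hinge axis, at the bar's underside, 88 mm above the desk; the bar is a round rod 10 mm thick
- keeper_knob (a point): centre of the top of the red knob on the keeper bar's free end: an upright round peg 14 mm in diameter, 42 mm tall above the bar (its top is 140 mm above the desk), on a radius of 130 mm from the hinge axis
- handle: loose handle lying at any yaw, 100 mm long: square wooden middle 52 x 30 x 30 mm, a round brass ferrule 30 mm across and 24 mm long on each end. A blind hole 18 mm across, 25 mm deep, lies on the axis in one end; the other end is solid. Which end is not told: feel for it with the stem. Origin: centre of the handle; x along its length (end faces at x = +50, -50 mm). 90 to 155 g
- book: closed old book, 140 x 200 x 28 mm, a bystander; origin at the centre of its underside
- cup: blue ceramic cup, 68 mm across, 70 mm tall, a bystander; origin at the centre of its underside
- ink: amber ink jar with black lid, 48 mm across, 60 mm tall, a bystander; origin at the centre of its underside
- case: dark plum spectacle case, 65 x 160 x 35 mm, a bystander; origin at the centre of its underside
- pen_red: white pen with red end lying down, about 150 mm long, 10 mm thick, a bystander; origin at the centre of its underside
- pen_green: white pen with green end lying down, about 150 mm long, 10 mm thick, a bystander; origin at the centre of its underside
- doll: red wooden doll with brass crown, 56 mm wide, 130 mm tall, a bystander; origin at the centre of its underside
Things that resemble listed ones, but are neither listed nor needed, are in the scene too. What is shaped like the handle but black or purple is not meant.

How it is judged:
By the outcome, as a careful person would: the job done as asked, in the order asked, and still so for the second after the job is handed in, while the arm keeps its last pose, push and grip.
It also fails if it takes over 72 s, if anything falls off the work surface, if the arm or the gripper's body presses on something with over 40 N, if the wrist force passes 120 N, or if a joint passes its speed limit or range.

## Working session

There is one attempt and no reset: what is moved stays moved. The work goes in short steps, Python scripts to look and compute and a tool call to move; the robot and the scene stay as the last step left them, time stands still between calls to the robot, and variables do not carry over. Pictures are saved under pics/ and viewed, at most 10 in all, crops included, and the job is handed in when it is done.

Besides the shell and the picture viewer there is one more tool, called by a JSON object that holds its "name" and its "arguments", one argument or row to a line. servo_tool: Moves the arm, as the interface text tells. Its arguments: {"type":"object","properties":{"targets":{"type":"array","items":{"type":"array","items":{"type":"number"}}}},"required":["targets"]}

```bash
ls; mkdir -p pics; cat > h.py <<'E'
import numpy as np, cv2
from station import r
def cap(n):
    c=r.capture(n); return c
def save(c,f): cv2.imwrite('pics/'+f,cv2.cvtColor(np.asarray(c['pixels']),cv2.COLOR_RGB2BGR))
def ray(c,u,v,fish=False):
    T=np.array(c['world_from_camera']); x=(u-c['cx'])/c['fx']; y=(v-c['cy'])/c['fy']
    if fish:
        t=np.hypot(x,y); s=np.sin(t)/t if t>1e-9 else 1; d=np.array([x*s,y*s,np.cos(t)])
    else: d=np.array([x,y,1.])
    d=T[:3,:3]@d; return T[:3,3],d/np.linalg.norm(d)
def onz(c,u,v,z,fish=False):
    o,d=ray(c,u,v,fish); return o+d*(z-o[2])/d[2]
def proj(c,p):
    T=np.linalg.inv(np.array(c['world_from_camera'])); q=T[:3,:3]@np.array(p)+T[:3,3]
    return c['fx']*q[0]/q[2]+c['cx'], c['fy']*q[1]/q[2]+c['cy']
def tri(a,ua,b,ub,fa=False,fb=False):
    o1,d1=ray(a,*ua,fa); o2,d2=ray(b,*ub,fb)
    A=np.stack([d1,-d2],1); s=np.linalg.lstsq(A,o2-o1,rcond=None)[0]
    p,q=o1+s[0]*d1,o2+s[1]*d2; return (p+q)/2,np.linalg.norm(p-q)
E
python3 - <<'E'
from h import *
import pickle
cs={n:cap(n) for n in ("scene","side","wrist")}
pickle.dump(cs,open('c0.pkl','wb'))
for n,c in cs.items():
    save(c,n+'0.png'); print(n,c['fx'],np.round(c['world_from_camera'],3).tolist())
print(r.sense())
E
```

```text
pics
scene 369.29227583203294 [[-0.108, 0.773, -0.625, 1.103], [0.994, 0.072, -0.082, 0.104], [-0.018, -0.63, -0.776, 0.919], [0.0, 0.0, 0.0, 1.0]]
side 421.9168918200725 [[-0.682, -0.406, 0.608, -0.25], [-0.731, 0.366, -0.576, 0.674], [0.011, -0.838, -0.546, 0.733], [0.0, 0.0, 0.0, 1.0]]
wrist 297.3186396354542 [[-1.0, -0.0, -0.003, 0.624], [-0.001, 0.957, 0.29, -0.081], [0.003, 0.29, -0.957, 0.385], [0.0, 0.0, 0.0, 1.0]]
{'time_s': 0.15, 'joints': array([ 1.48154052e+01,  2.20803149e+01,  3.99757379e-01, -1.89007043e-02,
       -6.84125167e+01, -1.48181833e+01]), 'joint_velocities': array([ 0.05017668, -0.03026065,  0.33224777, -0.0043484 ,  0.05982069,
       -0.12938349]), 'effort': array([ 3.86667998e-04, -3.91052306e+01,  1.87588084e+01,  4.22235444e+00,
        1.23758311e-02, -1.38926293e-04]), 'tcp_pos': array([ 6.24585434e-01, -1.18526966e-06,  2.38732237e-01]), 'ee_rot': array([[-1.70008120e-04, -9.99998626e-01, -1.64886133e-03],
       [-9.99999978e-01,  1.70204289e-04, -1.18833149e-04],
       [ 1.19113629e-04,  1.64884109e-03, -9.99998634e-01]]), 'wrist_force': array([ 0.15590921, -0.54608136,  0.02270723]), 'moment': array([-0.00722012, -0.00153961,  0.01630732]), 'gripper_force': 0.0, 'gripper_width': 0.9985531603066538}
```

View pics/scene0.png

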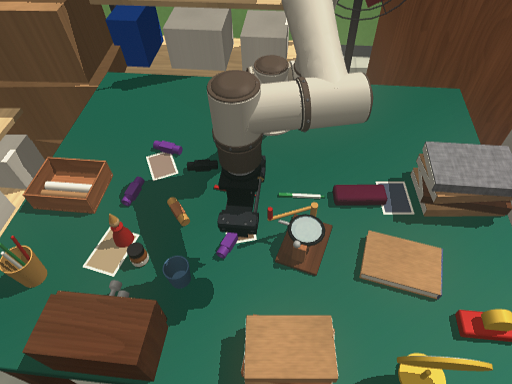

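View pics/side0.png

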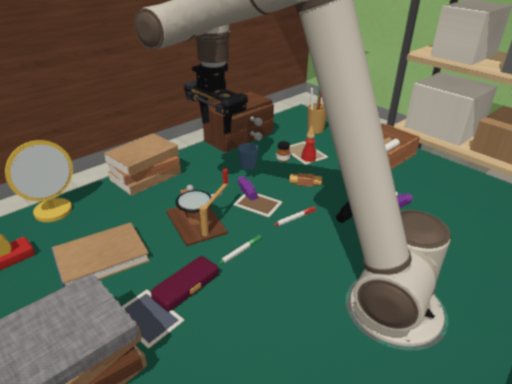

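```bash
python3 - <<'E'
import pickle
from h import *
cs=pickle.load(open('c0.pkl','rb'))
a=cs['scene']['pixels'][180:280,150:350]; b=cs['side']['pixels'][140:250,150:330]
A=cv2.resize(a,(800,400),interpolation=cv2.INTER_CUBIC)
cv2.imwrite('pics/cr1.png',A[...,::-1])
cv2.imwrite('pics/cr2.png',cv2.resize(b,(800,489),interpolation=cv2.INTER_CUBIC)[...,::-1])
E
```

```text
(no output)
```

View pics/cr1.png

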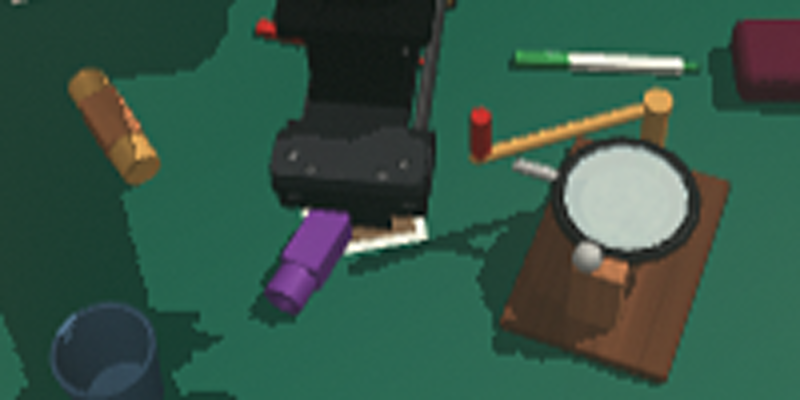

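View pics/cr2.png

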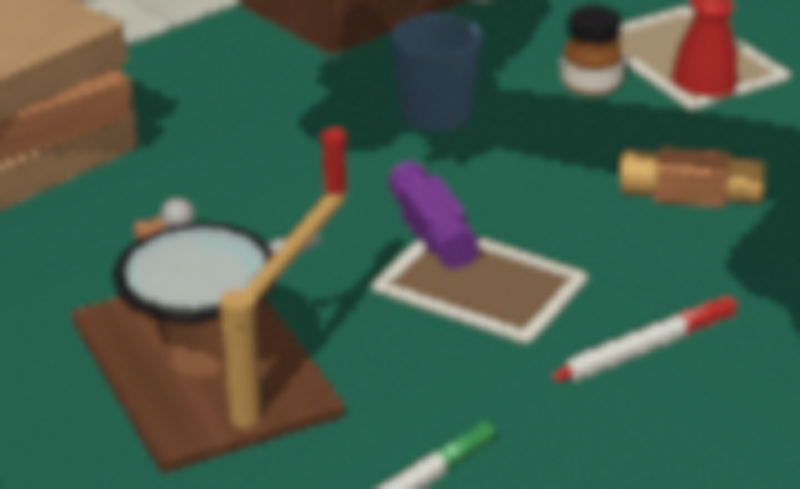

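```bash
python3 - <<'E'
import pickle
from h import *
cs=pickle.load(open('c0.pkl','rb')); s,d=cs['scene'],cs['side']
P=lambda u,v:(150+(u+.5)/4-.5,180+(v+.5)/4-.5)
Q=lambda u,v:(150+(u+.5)/4.444-.5,140+(v+.5)/4.444-.5)
for n,a,b,z in [('lens',(628,200),(197,268),.081),('knob',(480,113),(333,133),.14),('hinge',(657,97),(237,298),.1),('stem',(517,164),(315,240),.078)]:
    p,e=tri(s,P(*a),d,Q(*b)); print(n,p.round(4),round(e,4),onz(s,*P(*a),z).round(4),onz(d,*Q(*b),z).round(4))
for a in [(730,183),(665,382),(503,322)]: print('corner',onz(s,*P(*a),.012).round(4))
for a in [(75,315),(165,470),(343,410)]: print('cornerS',onz(d,*Q(*a),.012).round(4))
# handle mask
for c,(u0,v0,u1,v1) in ((s,(160,190,195,230)),(d,(285,170,325,190))):
    im=c['pixels'][v0:v1,u0:u1]; hsv=cv2.cvtColor(im,cv2.COLOR_RGB2HSV)
    m=((hsv[...,0]<30)&(hsv[...,1]>60)&(hsv[...,2]>40)).astype(np.uint8)
    cn=max(cv2.findContours(m,cv2.RETR_EXTERNAL,cv2.CHAIN_APPROX_NONE)[0],key=cv2.contourArea)
    (cx,cy),wh,ang=cv2.minAreaRect(cn); bx=cv2.boxPoints(((cx,cy),wh,ang))+[u0,v0]
    print(cv2.contourArea(cn),wh,ang,'ctr',onz(c,cx+u0,cy+v0,.017).round(4))
    w=[onz(c,*b,.017) for b in bx]; m4=[(w[i]+w[(i+1)%4])/2 for i in range(4)]
    L=[m4[2]-m4[0],m4[3]-m4[1]]
    for l in L: print(np.linalg.norm(l).round(4),np.degrees(np.arctan2(l[1],l[0])).round(1))
E
```

```text
lens [0.547  0.1473 0.0767] 0.0013 [0.5502 0.1476 0.081 ] [0.5416 0.15   0.081 ]
knob [0.5319 0.0473 0.1405] 0.0027 [0.5306 0.046  0.14  ] [0.5325 0.0484 0.14  ]
hinge [0.4775 0.1651 0.1007] 0.0032 [0.476  0.1638 0.1   ] [0.4785 0.1663 0.1   ]
stem [0.5244 0.0714 0.075 ] 0.0013 [0.5261 0.071  0.078 ] [0.5208 0.0749 0.078 ]
corner [0.4827 0.225  0.012 ]
corner [0.6464 0.1804 0.012 ]
corner [0.6124 0.0693 0.012 ]
cornerS [0.635  0.1846 0.012 ]
cornerS [0.4711 0.2302 0.012 ]
cornerS [0.4439 0.1186 0.012 ]
290.0 (31.895263671875, 11.094003677368164) 56.3099365234375 ctr [ 0.4777 -0.2386  0.017 ]
0.1214 40.5
0.0336 -41.3
314.5 (32.63687515258789, 12.207686424255371) 4.763641834259033 ctr [ 0.4746 -0.2339  0.017 ]
0.1041 -141.1
0.0748 128.8
```

The scene view shows the stand at about (307,230), with the knob top at (270,208), the hinge at (314,204) and the stem tip at (279,221).

Handle candidates:
- wood and brass at (178,211)
- purple at (227,245), (133,190) and (167,147)
- black at (200,165)

Only the one at (178,211) is wooden with brass ferrules, and the crop confirms it. The measured keeper radius is 0.130 m and the knob top height is 0.1405 m, so both match. The keeper angle is about 0.87 rad. I'll go to the knob next.

{"name": "servo_tool", "arguments": {
  "targets": [
    [-1.0,0.5,0,0.11,60],
    [-2.1,1.0,-0.5,0.22,50],
    [-3.1,1.58,-1.2,0.33,45],
    [-3.1,1.58,-1.8,0.436,45],
    [-3.1,1.58,-2.0,0.436,45]
  ]
}}

```text
time_s: 0.57
tcp_pos: [0.5289, 0.0476, 0.1773]
ee_rot: [[0.425, -0.905, -0.005], [-0.905, -0.425, -0.001], [-0.001, 0.005, -1.0]]
wrist_force: [0.2, -0.0, -0.3]
gripper_width: 0.708
gripper_force: 0.0
```

```bash
python3 - <<'E'
from h import *
c=cap('wrist'); save(c,'w1.png'); s=r.sense(); print(s['time_s'],s['tcp_pos'],s['gripper_width'],np.round(s['ee_rot'],2).tolist())
def red(c):
    h=cv2.cvtColor(c['pixels'],cv2.COLOR_RGB2HSV); m=(((h[...,0]<6)|(h[...,0]>174))&(h[...,1]>150)&(h[...,2]>60)).astype(np.uint8)
    n,l,st,ce=cv2.connectedComponentsWithStats(m); return [(st[i].tolist(),ce[i].round(1).tolist()) for i in range(1,n) if st[i,4]>20]
print(red(c))
for st,ce in red(c): print(onz(c,*ce,.125,True).round(4))
E
```

```text
0.6167 [0.53026968 0.04737228 0.1773182 ] 0.661194146229047 [[0.42, -0.91, -0.0], [-0.91, -0.42, -0.0], [-0.0, 0.0, -1.0]]
[([433, 99, 22, 26, 186], [445.0, 109.7]), ([386, 186, 8, 9, 31], [389.5, 189.8]), ([244, 204, 20, 33, 520], [253.7, 221.1])]
[ 0.439  -0.0951  0.125 ]
[ 0.4518 -0.0191  0.125 ]
[0.5325 0.0449 0.125 ]
```

View pics/w1.png

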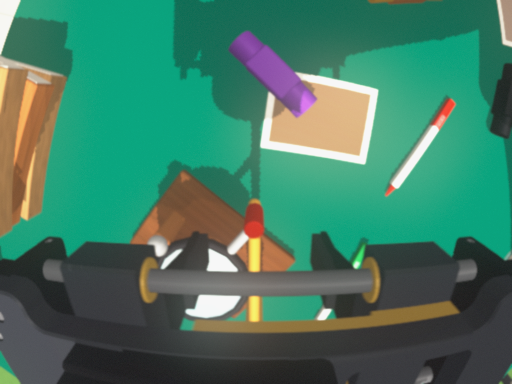

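The wrist view shows the red knob at (254,221), centred between the fingers, with the bar running down the picture. Next I descend and grip it.

{"name": "servo_tool", "arguments": {
  "targets": [
    [0,0,-1.0,0,45],
    [0,0,-1.9,0,45],
    [0,0,-1.9,0,5],
    [0,0,-1.9,0,5],
    [0,0,-1.9,0,5]
  ]
}}

```text
time_s: 1.03
tcp_pos: [0.5339, 0.0475, 0.1241]
ee_rot: [[0.421, -0.907, 0.003], [-0.907, -0.421, 0.0], [0.001, -0.003, -1.0]]
wrist_force: [0.3, -0.5, -0.4]
gripper_width: 0.372
gripper_force: 0.0
```

```bash
python3 - <<'E'
import numpy as np
# arc rows relative to knob start, hinge tri, angle 50 deg -> 51.5
H=np.array([.4775,.1651]); K=np.array([.532,.047]); v=K-H
for a in range(6,61,6):
    R=np.array([[np.cos(np.radians(a)),-np.sin(np.radians(a))],[np.sin(np.radians(a)),np.cos(np.radians(a))]])
    print(a,((R@v-v)/.03).round(2),round(np.radians(a),3))
E
```

```text
6 [0.4  0.21] 0.105
12 [0.78 0.46] 0.209
18 [1.13 0.75] 0.314
24 [1.44 1.08] 0.419
30 [1.72 1.44] 0.524
36 [1.97 1.82] 0.628
42 [2.17 2.23] 0.733
48 [2.32 2.65] 0.838
54 [2.44 3.09] 0.942
60 [2.5  3.54] 1.047
```

{"name": "servo_tool", "arguments": {
  "targets": [
    [0,0,0,0,5],
    [0,0,0,0,5],
    [0,0,0,0,5],
    [0,0,0,0,5],
    [0,0,0,0,5]
  ]
}}

```text
time_s: 1.45
tcp_pos: [0.5328, 0.0476, 0.1238]
ee_rot: [[0.423, -0.906, 0.002], [-0.906, -0.423, 0.0], [0.001, -0.002, -1.0]]
wrist_force: [0.3, -0.4, 4.5]
gripper_width: 0.155
gripper_force: 30.0
```

{"name": "servo_tool", "arguments": {
  "targets": [
    [0.4,0.21,0,0.105,5],
    [0.78,0.46,0,0.209,5],
    [1.13,0.75,0,0.314,5],
    [1.44,1.08,0,0.419,5],
    [1.72,1.44,0,0.524,5]
  ]
}}

```text
time_s: 1.87
tcp_pos: [0.5849, 0.0909, 0.1238]
ee_rot: [[0.822, -0.569, 0.002], [-0.569, -0.822, 0.0], [0.002, -0.001, -1.0]]
wrist_force: [-1.0, -0.4, 4.9]
gripper_width: 0.151
gripper_force: 30.0
```

{"name": "servo_tool", "arguments": {
  "targets": [
    [0.25,0.38,0,0.105,5],
    [0.45,0.79,0,0.209,5],
    [0.53,1.0,0,0.26,5],
    [0.6,1.21,0,0.314,5],
    [0.64,1.35,0,0.35,5]
  ]
}}

```text
time_s: 2.28
tcp_pos: [0.6037, 0.1313, 0.1238]
ee_rot: [[0.967, -0.254, 0.002], [-0.254, -0.967, -0.001], [0.002, 0.001, -1.0]]
wrist_force: [1.1, -13.9, 4.4]
gripper_width: 0.148
gripper_force: 30.0
```

{"name": "servo_tool", "arguments": {
  "targets": [
    [0.01,0.05,0,0.01,5],
    [0.01,0.1,0,0.02,5],
    [0.01,0.1,0,0.02,5],
    [0.01,0.1,0,0.02,5],
    [0.01,0.1,0,0.02,5]
  ]
}}

```text
time_s: 2.7
tcp_pos: [0.6036, 0.1312, 0.1238]
ee_rot: [[0.971, -0.239, 0.0], [-0.239, -0.971, -0.004], [0.001, 0.004, -1.0]]
wrist_force: [1.4, -9.5, 3.8]
gripper_width: 0.15
gripper_force: 30.0
```

The bar is on its stop: it no longer moves under load and sits at the predicted shut position. Now I release and lift.

{"name": "servo_tool", "arguments": {
  "targets": [
    [0,0,0,0,45],
    [0,0,0,0,45],
    [0,0,0,0,45],
    [0,0,1.0,0,45],
    [0,0,2.4,0,60]
  ]
}}

```text
time_s: 3.12
tcp_pos: [0.6002, 0.1337, 0.1901]
ee_rot: [[0.971, -0.239, -0.011], [-0.239, -0.971, -0.004], [-0.01, 0.006, -1.0]]
wrist_force: [1.1, 0.9, 0.3]
gripper_width: 0.443
gripper_force: 0.0
```

```bash
python3 - <<'E'
from h import *
import pickle
c=cap('wrist'); pickle.dump(c,open('w2.pkl','wb')); save(c,'w2.png'); s=r.sense(); print(s['time_s'],s['tcp_pos'],s['joints'].round(1))
h=cv2.cvtColor(c['pixels'],cv2.COLOR_RGB2HSV); m=(((h[...,0]<6)|(h[...,0]>174))&(h[...,1]>150)&(h[...,2]>60)).astype(np.uint8)
n,l,st,ce=cv2.connectedComponentsWithStats(m)
for i in range(1,n):
    if st[i,4]>30: print(st[i],ce[i],onz(c,*ce[i],.125,True))
E
```

```text
3.1667 [0.60657048 0.13526297 0.20317623] [ 27.6  22.9  -3.7   0.2 -62.7  48.7]
[254 213  16  15 171] [261.94736842 220.37426901] [0.59697547 0.13062177 0.125     ]
```

View pics/w2.png

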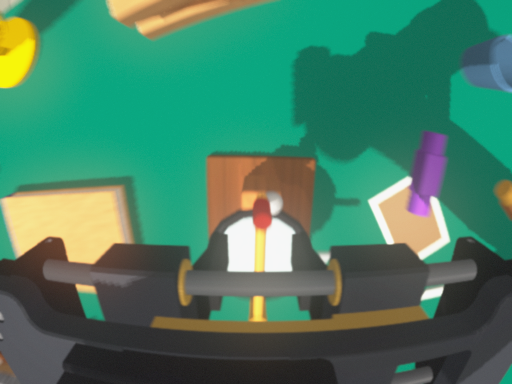

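The wrist view shows the bar straight across the lens, with the knob at (262,213) above the wooden catch post, so the keeper is shut. The stem tip comes out at (0.5245, 0.0699), which agrees with triangulation, and the stem heading is 74.7°. Next I move over the handle.

{"name": "servo_tool", "arguments": {
  "targets": [
    [-0.4,-1.2,0.5,0.12,60],
    [-0.85,-2.5,1.0,0.24,70],
    [-1.3,-3.7,1.5,0.36,70],
    [-1.7,-5.0,1.5,0.48,70],
    [-2.1,-6.2,1.5,0.6,70]
  ]
}}

```text
time_s: 3.58
tcp_pos: [0.5399, -0.0526, 0.2406]
ee_rot: [[0.934, 0.358, 0.003], [0.358, -0.934, 0.001], [0.003, 0.0, -1.0]]
wrist_force: [-0.3, -0.2, -0.4]
gripper_width: 0.787
gripper_force: 0.0
```

{"name": "servo_tool", "arguments": {
  "targets": [
    [-0.4,-1.25,0,0.12,70],
    [-0.85,-2.5,0,0.24,70],
    [-1.3,-3.7,0,0.34,70],
    [-1.7,-4.9,0,0.34,70],
    [-2.1,-6.1,0,0.34,70]
  ]
}}

```text
time_s: 4.0
tcp_pos: [0.4764, -0.2358, 0.2393]
ee_rot: [[0.765, 0.644, 0.001], [0.644, -0.765, 0.0], [0.001, 0.0, -1.0]]
wrist_force: [0.8, 0.1, -0.4]
gripper_width: 0.802
gripper_force: 0.0
```

{"name": "servo_tool", "arguments": {
  "targets": [
    [0,0,0,0,70],
    [0,0,0,0,70],
    [0,0,0,0,70],
    [0,0,0,0,70],
    [0,0,0,0,70]
  ]
}}

```text
time_s: 4.42
tcp_pos: [0.4777, -0.2335, 0.2392]
ee_rot: [[0.764, 0.645, 0.0], [0.645, -0.764, 0.0], [0.0, -0.0, -1.0]]
wrist_force: [0.4, -0.0, -1.4]
gripper_width: 0.804
gripper_force: 0.0
```

```bash
python3 - <<'E'
from h import *
import pickle
c=cap('wrist'); pickle.dump(c,open('w3.pkl','wb')); save(c,'w3.png'); s=r.sense(); print(s['time_s'],s['tcp_pos'],s['joints'].round(1),np.round(s['ee_rot'],3).tolist())
h=cv2.cvtColor(c['pixels'],cv2.COLOR_RGB2HSV); m=((h[...,0]<32)&(h[...,0]>4)&(h[...,1]>80)&(h[...,2]>50)).astype(np.uint8)
n,l,st,ce=cv2.connectedComponentsWithStats(m)
for i in range(1,n):
    if st[i,4]>150: print(st[i],ce[i].round(1),onz(c,*ce[i],.017,True).round(4))
E
```

```text
4.4667 [ 0.47768482 -0.23359114  0.23920401] [ -8.6  13.  -12.6  -0.  -64.4 138.7] [[0.764, 0.645, 0.0], [0.645, -0.764, 0.0], [0.0, 0.0, -1.0]]
[  11    0  102   44 1961] [66.1 13.3] [0.4859 0.1363 0.017 ]
[ 411    0  101   99 4923] [479.   37.4] [ 0.8562 -0.3422  0.017 ]
[ 129   32   66   86 2878] [159.8  79.3] [ 0.4916 -0.0577  0.017 ]
[371 101  21  37 317] [378.3 118.1] [ 0.6346 -0.3015  0.017 ]
[ 376  127   75   94 3095] [417.8 173.1] [ 0.624  -0.3992  0.017 ]
[ 250  139   26   81 1954] [262.3 178.1] [ 0.4759 -0.2399  0.017 ]
[488 184  24  46 813] [501.5 204.1] [ 0.7107 -0.5739  0.017 ]
[128 256  20  47 498] [136.1 279.1] [ 0.2299 -0.1928  0.017 ]
[372 256  20  47 498] [382.7 278.9] [ 0.4769 -0.4843  0.017 ]
[ 206  299  261   35 3384] [342.4 320.1] [ 0.3823 -0.4916  0.017 ]
```

View pics/w3.png

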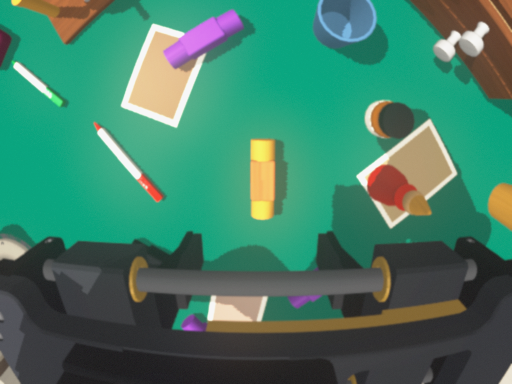

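The wooden handle lies at (262,178), almost straight between the fingers; the doll is at (390,185) and the ink at (388,119), both clear.

```bash
python3 - <<'E'
from h import *
import pickle
c=pickle.load(open('w3.pkl','rb'))
h=cv2.cvtColor(c['pixels'],cv2.COLOR_RGB2HSV); m=((h[...,0]<32)&(h[...,0]>4)&(h[...,1]>80)&(h[...,2]>50)).astype(np.uint8)
sub=m[139:220,250:276]; 
w=[]
for row in range(142,218,5):
    x=np.where(m[row,250:276])[0]+250; a,b=onz(c,x.min()-.5,row,.02,True),onz(c,x.max()+.5,row,.02,True); w.append((a+b)/2); print(row,x.min(),x.max(),np.linalg.norm(b-a).round(4),((a+b)/2).round(4))
w=np.array(w); v=w[-1]-w[0]; l=cv2.fitLine(w[:,:2].astype(np.float32),cv2.DIST_L2,0,.01,.01).ravel(); print(l,np.degrees(np.arctan2(l[1],l[0])))
for v in (139,219.5): print(onz(c,262,v,.0,True),onz(c,262,v,.015,True),onz(c,262,v,.03,True))
E
```

```text
142 251 274 0.0295 [ 0.5114 -0.21    0.02  ]
147 251 274 0.0296 [ 0.5067 -0.2141  0.02  ]
152 251 274 0.0296 [ 0.5019 -0.2181  0.02  ]
157 251 274 0.0297 [ 0.4971 -0.2222  0.02  ]
162 250 275 0.0323 [ 0.4923 -0.2262  0.02  ]
167 250 275 0.0325 [ 0.4875 -0.2304  0.02  ]
172 250 275 0.0326 [ 0.4826 -0.2345  0.02  ]
177 250 275 0.0327 [ 0.4777 -0.2387  0.02  ]
182 250 275 0.0329 [ 0.4728 -0.2429  0.02  ]
187 250 274 0.0317 [ 0.4674 -0.2466  0.02  ]
192 250 274 0.0319 [ 0.4624 -0.2509  0.02  ]
197 250 274 0.032 [ 0.4573 -0.2552  0.02  ]
202 251 273 0.0296 [ 0.4522 -0.2595  0.02  ]
207 251 273 0.0298 [ 0.447  -0.2639  0.02  ]
212 251 273 0.03 [ 0.4418 -0.2684  0.02  ]
217 253 271 0.0249 [ 0.4365 -0.2729  0.02  ]
[ 0.76773226  0.6407708   0.47464213 -0.240898  ] 39.84931
[ 0.51248506 -0.20851269  0.        ] [ 0.51347203 -0.20750921  0.015     ] [ 0.51445901 -0.20650573  0.03      ]
[ 0.42810968 -0.28020829  0.        ] [ 0.43238247 -0.27641277  0.015     ] [ 0.43665526 -0.27261726  0.03      ]
```

{"name": "servo_tool", "arguments": {
  "targets": [
    [-0.09,-0.2,-1.3,0,70],
    [-0.09,-0.2,-2.6,0,70],
    [-0.09,-0.2,-3.9,0,70],
    [-0.09,-0.2,-5.2,0,70],
    [-0.09,-0.2,-6.0,0,70]
  ]
}}

```text
time_s: 4.88
tcp_pos: [0.4728, -0.2393, 0.0557]
ee_rot: [[0.765, 0.644, -0.005], [0.644, -0.765, 0.001], [-0.003, -0.004, -1.0]]
wrist_force: [-0.3, -0.3, 0.4]
gripper_width: 0.804
gripper_force: 0.0
```

{"name": "servo_tool", "arguments": {
  "targets": [
    [0,0,-0.7,0,70],
    [0,0,-1.2,0,70],
    [0,0,-1.25,0,70],
    [0,0,-1.25,0,20],
    [0,0,-1.25,0,20]
  ]
}}

```text
time_s: 5.3
tcp_pos: [0.4755, -0.2405, 0.0226]
ee_rot: [[0.765, 0.644, 0.002], [0.644, -0.765, -0.001], [0.001, 0.001, -1.0]]
wrist_force: [0.4, -0.2, 0.3]
gripper_width: 0.725
gripper_force: 0.0
```

{"name": "servo_tool", "arguments": {
  "targets": [
    [0,0,0,0,20],
    [0,0,0,0,20],
    [0,0,0,0,20],
    [0,0,0,0,20],
    [0,0,0,0,20]
  ]
}}

```text
time_s: 5.72
tcp_pos: [0.4746, -0.2408, 0.0222]
ee_rot: [[0.766, 0.643, 0.001], [0.643, -0.766, -0.0], [0.001, 0.001, -1.0]]
wrist_force: [0.2, -1.4, -0.2]
gripper_width: 0.364
gripper_force: 0.0
```

{"name": "servo_tool", "arguments": {
  "targets": [
    [0,0,-0.07,0,20],
    [0,0,-0.07,0,20],
    [0,0,-0.07,0,20],
    [0,0,-0.07,0,20],
    [0,0,-0.07,0,20]
  ]
}}

```text
time_s: 6.13
tcp_pos: [0.4747, -0.2409, 0.022]
ee_rot: [[0.765, 0.644, 0.001], [0.644, -0.765, -0.001], [0.0, 0.001, -1.0]]
wrist_force: [-4.0, 3.1, 15.0]
gripper_width: 0.34
gripper_force: 30.0
```

{"name": "servo_tool", "arguments": {
  "targets": [
    [0,0,0.8,0,20],
    [0.1,1.2,2.1,0.12,20],
    [0.3,2.4,2.1,0.24,20],
    [0.5,3.7,2.1,0.36,20],
    [0.7,5.0,2.1,0.48,20]
  ]
}}

```text
time_s: 6.55
tcp_pos: [0.4957, -0.0894, 0.0837]
ee_rot: [[0.378, 0.926, 0.002], [0.926, -0.378, 0.0], [0.001, 0.002, -1.0]]
wrist_force: [1.0, 0.3, -1.4]
gripper_width: 0.343
gripper_force: 30.0
```

{"name": "servo_tool", "arguments": {
  "targets": [
    [0.1,1.1,0,0.1,20],
    [0.25,2.1,0,0.127,20],
    [0.35,3.11,0,0.127,20],
    [0.35,3.11,0,0.127,20],
    [0.35,3.11,0,0.127,20]
  ]
}}

```text
time_s: 6.97
tcp_pos: [0.5058, 0.0039, 0.0825]
ee_rot: [[0.259, 0.966, -0.0], [0.966, -0.259, 0.0], [-0.0, -0.0, -1.0]]
wrist_force: [-0.3, 0.2, -0.8]
gripper_width: 0.344
gripper_force: 30.0
```

```bash
python3 - <<'E'
from h import *
s=cap('scene'); d=cap('side'); w=cap('wrist'); q=r.sense(); print(q['time_s'],q['tcp_pos'],q['wrist_force'],np.round(q['ee_rot'],3).tolist())
A=np.concatenate([cv2.resize(c['pixels'][v:v+h,u:u+W],(400,300),interpolation=cv2.INTER_CUBIC) for c,u,v,W,h in ((s,220,180,120,90),(d,170,140,120,90))],1)
B=cv2.resize(w['pixels'][90:290,100:400],(450,300)); A=np.concatenate([A,np.zeros_like(A)],0); A[300:,:450]=B
cv2.imwrite('pics/p1.png',A[...,::-1])
E
```

```text
7.1167 [0.50539857 0.0017764  0.08237608] [-0.16532567 -0.96574165 -1.37434332] [[0.263, 0.965, -0.001], [0.965, -0.263, -0.0], [-0.0, -0.001, -1.0]]
```

View pics/p1.png

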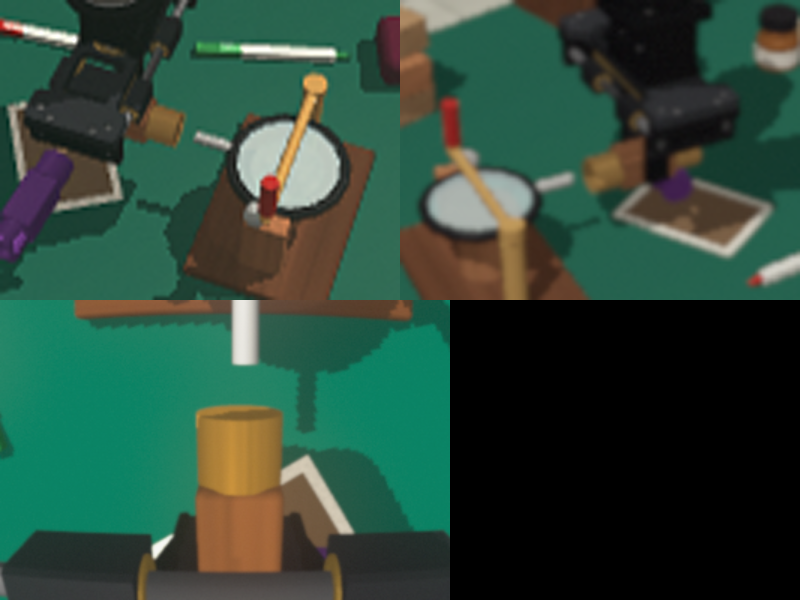

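The handle sits straight in the grip with its face at crop (240,412), facing the stem tip at (246,363). The keeper is shut. I'll check the lateral offset.

```bash
python3 - <<'E'
from h import *
w=cap('wrist'); u=np.array([.2646,.9646]); n=np.array([.9646,-.2646])
hsv=cv2.cvtColor(w['pixels'],cv2.COLOR_RGB2HSV)
t=r.sense()['tcp_pos'][:2]; print(t)
for row in (115,120,125,130):
    m=(hsv[row,235:300,1]<60)&(hsv[row,235:300,2]>110); x=np.where(m)[0]+235
    if len(x): a=[onz(w,xx,row,.076,True)[:2] for xx in (x.min()-.5,x.max()+.5)]; p=(a[0]+a[1])/2; print('stem',row,x.min(),x.max(),np.linalg.norm(a[1]-a[0]).round(4),p.round(4),((p-t)@n).round(4),((p-t)@u).round(4))
for row in (175,185,195,205,215,230,245):
    m=(hsv[row,215:300,0]<30)&(hsv[row,215:300,1]>90)&(hsv[row,215:300,2]>60); x=np.where(m)[0]+215
    if len(x): a=[onz(w,xx,row,.078,True)[:2] for xx in (x.min()-.5,x.max()+.5)]; p=(a[0]+a[1])/2; print('handle',row,x.min(),x.max(),np.linalg.norm(a[1]-a[0]).round(4),((p-t)@n).round(4),((p-t)@u).round(4))
E
```

```text
[0.50545462 0.00154479]
stem 115 254 271 0.0091 [0.5262 0.0761] 0.0003 0.0774
stem 120 254 271 0.0091 [0.5256 0.0736] 0.0004 0.0748
stem 125 254 271 0.0091 [0.5249 0.0711] 0.0004 0.0723
stem 130 254 271 0.0092 [0.5242 0.0686] 0.0004 0.0697
handle 175 231 287 0.0295 -0.0013 0.0466
handle 185 232 287 0.0293 -0.0011 0.0412
handle 195 232 287 0.0296 -0.0011 0.0358
handle 205 232 286 0.0293 -0.0013 0.0302
handle 215 232 299 0.0367 0.0022 0.0246
handle 230 231 299 0.038 0.0021 0.0157
handle 245 230 288 0.0331 -0.0013 0.0066
```

{"name": "servo_tool", "arguments": {
  "targets": [
    [0.1,0.2,0.02,0,20],
    [0.19,0.5,0.02,0,20],
    [0.22,0.61,0.02,0,20],
    [0.24,0.69,0.02,0,20],
    [0.26,0.76,0.02,0,20]
  ]
}}

```text
time_s: 7.58
tcp_pos: [0.5115, 0.0192, 0.0835]
ee_rot: [[0.263, 0.965, -0.008], [0.965, -0.263, -0.01], [-0.012, -0.005, -1.0]]
wrist_force: [1.5, -34.5, 4.0]
gripper_width: 0.34
gripper_force: 30.1
```

Contact came at the end face, with 34 N and no entry, so this end is solid. I'll back off and turn the handle half round.

{"name": "servo_tool", "arguments": {
  "targets": [
    [-0.2,-0.6,0,0,20],
    [-0.39,-1.24,0,-0.1,20],
    [-0.39,-1.24,0,-0.22,20],
    [-0.39,-1.24,0,-0.34,20],
    [-0.39,-1.24,0,-0.46,20]
  ]
}}

```text
time_s: 8.0
tcp_pos: [0.5024, -0.012, 0.0833]
ee_rot: [[0.668, 0.744, 0.001], [0.744, -0.668, 0.0], [0.001, 0.0, -1.0]]
wrist_force: [0.2, 0.4, -1.5]
gripper_width: 0.342
gripper_force: 29.9
```

{"name": "servo_tool", "arguments": {
  "targets": [
    [0,0,0,-0.12,20],
    [0,0,0,-0.24,20],
    [0,0,0,-0.36,20],
    [0,0,0,-0.48,20],
    [0,0,0,-0.6,20]
  ]
}}

```text
time_s: 8.42
tcp_pos: [0.5025, -0.0115, 0.0833]
ee_rot: [[0.971, 0.237, 0.0], [0.237, -0.971, 0.0], [0.001, -0.0, -1.0]]
wrist_force: [0.1, -0.3, -1.4]
gripper_width: 0.338
gripper_force: 29.9
```

{"name": "servo_tool", "arguments": {
  "targets": [
    [0,0,0,-0.12,20],
    [0,0,0,-0.24,20],
    [0,0,0,-0.36,20],
    [0,0,0,-0.48,20],
    [0,0,0,-0.6,20]
  ]
}}

```text
time_s: 8.83
tcp_pos: [0.5025, -0.0115, 0.0833]
ee_rot: [[0.936, -0.353, 0.001], [-0.353, -0.936, 0.0], [0.0, -0.0, -1.0]]
wrist_force: [0.2, -0.1, -0.5]
gripper_width: 0.342
gripper_force: 29.9
```

{"name": "servo_tool", "arguments": {
  "targets": [
    [0,0,0,-0.12,20],
    [0,0,0,-0.24,20],
    [0,0,0,-0.36,20],
    [0,0,0,-0.48,20],
    [0,0,0,-0.6,20]
  ]
}}

```text
time_s: 9.25
tcp_pos: [0.5025, -0.0115, 0.0833]
ee_rot: [[0.573, -0.819, 0.0], [-0.819, -0.573, 0.0], [0.0, -0.0, -1.0]]
wrist_force: [-0.1, -0.3, -1.0]
gripper_width: 0.345
gripper_force: 29.9
```

{"name": "servo_tool", "arguments": {
  "targets": [
    [0,0,0,-0.12,20],
    [0,0,0,-0.24,20],
    [0,0,0,-0.36,20],
    [0,0,0,-0.48,20],
    [0,0,0,-0.6,20]
  ]
}}

```text
time_s: 9.67
tcp_pos: [0.5025, -0.0115, 0.0833]
ee_rot: [[0.01, -1.0, 0.0], [-1.0, -0.01, 0.0], [-0.0, -0.0, -1.0]]
wrist_force: [1.9, -1.5, -2.0]
gripper_width: 0.345
gripper_force: 29.9
```

{"name": "servo_tool", "arguments": {
  "targets": [
    [0,0,0,-0.12,20],
    [0,0,0,-0.2416,20],
    [0,0,0,-0.2816,20],
    [0,0,0,-0.2816,20],
    [0,0,0,-0.2816,20]
  ]
}}

```text
time_s: 10.08
tcp_pos: [0.5023, -0.0116, 0.0833]
ee_rot: [[-0.261, -0.965, 0.0], [-0.965, 0.261, 0.0], [-0.0, -0.0, -1.0]]
wrist_force: [-0.1, -0.1, -0.4]
gripper_width: 0.346
gripper_force: 29.9
```

```bash
cat > m.py <<'E'
from h import *
w=cap('wrist'); save(w,'w5.png'); u=np.array([.2646,.9646]); n=np.array([.9646,-.2646])
hsv=cv2.cvtColor(w['pixels'],cv2.COLOR_RGB2HSV)
q=r.sense(); t=q['tcp_pos'][:2]; print(q['tcp_pos'],np.round(q['ee_rot'],3)[0],q['wrist_force'].round(1),q['joints'].round(1))
for row in range(90,330,8):
    S=hsv[row,200:310]
    for nm,m in (('stem',(S[:,1]<60)&(S[:,2]>110)),('handle',(S[:,0]<30)&(S[:,1]>90)&(S[:,2]>60))):
        x=np.where(m)[0]+200
        if len(x)>8: a=[onz(w,xx,row,.077,True)[:2] for xx in (x.min()-.5,x.max()+.5)]; p=(a[0]+a[1])/2; print(nm,row,x.min(),x.max(),np.linalg.norm(a[1]-a[0]).round(4),((p-t)@n).round(4),((p-t)@u).round(4))
E
python3 m.py
```

```text
[ 0.50230797 -0.01165467  0.08325724] [-0.261 -0.965  0.   ] [-0.5  1.  -2.3] [ 17.2  20.5 -28.2   0.  -41.3 -32.3]
stem 90 265 294 0.0151 -0.0107 -0.0927
stem 98 252 299 0.0242 -0.0088 -0.0886
handle 98 274 285 0.0061 -0.0107 -0.0885
stem 106 239 304 0.0334 -0.0068 -0.0845
handle 106 261 290 0.0152 -0.0088 -0.0844
stem 114 227 309 0.0422 -0.0051 -0.0805
handle 114 248 295 0.0243 -0.0068 -0.0803
stem 122 215 309 0.0485 -0.002 -0.0764
handle 122 235 300 0.0336 -0.0048 -0.0763
stem 130 203 309 0.055 0.0011 -0.0723
handle 130 223 305 0.0425 -0.0031 -0.0722
stem 138 200 208 0.0048 0.0279 -0.0681
handle 138 211 309 0.051 -0.001 -0.0681
handle 146 200 309 0.057 0.0019 -0.064
handle 154 200 309 0.0573 0.0019 -0.0598
handle 162 226 309 0.0438 -0.0051 -0.0555
handle 170 226 309 0.0441 -0.0051 -0.0512
handle 178 226 309 0.0444 -0.0052 -0.0469
handle 186 225 300 0.0404 -0.0025 -0.0425
stem 194 289 308 0.0108 -0.0218 -0.0382
handle 194 224 288 0.0347 0.001 -0.0381
handle 202 200 286 0.0472 0.0081 -0.0336
handle 210 203 287 0.0464 0.007 -0.029
handle 218 209 287 0.0435 0.0054 -0.0244
stem 226 202 213 0.0068 0.028 -0.0195
handle 226 215 288 0.0411 0.0035 -0.0197
stem 234 209 230 0.0125 0.0214 -0.0147
handle 234 232 289 0.0324 -0.0016 -0.0149
handle 242 231 289 0.0334 -0.0014 -0.0099
handle 250 231 288 0.0332 -0.0011 -0.0048
handle 258 231 288 0.0336 -0.0011 0.0004
handle 266 200 288 0.0526 0.0081 0.006
stem 282 200 309 0.067 0.0019 0.0175
stem 290 200 309 0.0681 0.0019 0.0235
handle 298 200 284 0.0534 0.0098 0.0295
handle 306 236 282 0.0297 -0.001 0.0354
handle 314 236 282 0.0303 -0.001 0.042
handle 322 200 309 0.0731 0.002 0.05
```

{"name": "servo_tool", "arguments": {
  "targets": [
    [0.12,0.4,0.01,0,20],
    [0.23,0.75,0.01,0,20],
    [0.31,1.05,0.01,0,20],
    [0.34,1.15,0.01,0,20],
    [0.37,1.25,0.01,0,20]
  ]
}}

```text
time_s: 10.55
tcp_pos: [0.5133, 0.0267, 0.0835]
ee_rot: [[-0.261, -0.965, -0.0], [-0.965, 0.261, 0.0], [-0.0, 0.0, -1.0]]
wrist_force: [-0.3, 0.1, -0.9]
gripper_width: 0.339
gripper_force: 29.9
```

{"name": "servo_tool", "arguments": {
  "targets": [
    [0.02,0.06,0,0,20],
    [0.03,0.1,0,0,20],
    [0.03,0.1,0,0,20],
    [0.03,0.1,0,0,20],
    [0.03,0.1,0,0,20]
  ]
}}

```text
time_s: 10.97
tcp_pos: [0.5139, 0.0284, 0.0835]
ee_rot: [[-0.262, -0.965, -0.0], [-0.965, 0.262, -0.0], [0.0, 0.0, -1.0]]
wrist_force: [-0.6, -0.4, -0.8]
gripper_width: 0.342
gripper_force: 29.9
```

{"name": "servo_tool", "arguments": {
  "targets": [
    [0.03,0.1,0,0,20],
    [0.06,0.2,0,0,20],
    [0.09,0.31,0,0,20],
    [0.115,0.42,0,0,20],
    [0.115,0.42,0,0,20]
  ]
}}

```text
time_s: 11.38
tcp_pos: [0.5178, 0.0419, 0.0836]
ee_rot: [[-0.261, -0.965, 0.0], [-0.965, 0.261, 0.0], [-0.0, -0.0, -1.0]]
wrist_force: [0.5, 0.4, -1.5]
gripper_width: 0.345
gripper_force: 29.9
```

The end slid on about 19 mm with no force, so this is the holed end. I'll draw it off and raise the handle.

The tool can only point down, so the plan is to pivot the handle in the pads. I rest the hole end on the stem tip, sweep the gripper down an arc until the handle is steep, then square it up on the desk.

{"name": "servo_tool", "arguments": {
  "targets": [
    [-0.13,-0.48,0,0,20],
    [-0.26,-0.97,0,0,20],
    [-0.4,-1.45,0,0,20],
    [-0.4,-1.45,0.5,0,20],
    [-0.4,-1.45,1.1,0,20]
  ]
}}

```text
time_s: 11.8
tcp_pos: [0.5035, -0.0039, 0.1155]
ee_rot: [[-0.264, -0.965, -0.005], [-0.965, 0.264, -0.001], [0.002, 0.004, -1.0]]
wrist_force: [-0.2, -0.3, -1.9]
gripper_width: 0.339
gripper_force: 29.9
```

```bash
python3 - <<'E'
from h import *
import pickle
c=pickle.load(open('c0.pkl','rb'))['scene']
print('purple',onz(c,150+310/4,180+260/4,.015)); 
u=np.array([.2646,.9646]);T=np.array([.5245,.0699])
for a in (26,30,34):
  for th in range(0,91,15):
    t=np.radians(th); s=(a*np.cos(t)+15*np.sin(t))/1e3; h=(15*np.cos(t)-a*np.sin(t))/1e3
    print(a,th,(T-s*u).round(4),'tcpz',round(.0805+h+.007,4))
q=r.sense();print(q['tcp_pos'],q['time_s'])
E
```

```text
purple [ 0.57962851 -0.06921063  0.015     ]
26 0 [0.5176 0.0448] tcpz 0.1025
26 15 [0.5168 0.0419] tcpz 0.0953
26 30 [0.5166 0.0409] tcpz 0.0875
26 45 [0.5168 0.0419] tcpz 0.0797
26 60 [0.5176 0.0448] tcpz 0.0725
26 75 [0.5189 0.0494] tcpz 0.0663
26 90 [0.5205 0.0554] tcpz 0.0615
30 0 [0.5166 0.041 ] tcpz 0.1025
30 15 [0.5158 0.0382] tcpz 0.0942
30 30 [0.5156 0.0376] tcpz 0.0855
30 45 [0.5161 0.0392] tcpz 0.0769
30 60 [0.5171 0.0429] tcpz 0.069
30 75 [0.5186 0.0484] tcpz 0.0624
30 90 [0.5205 0.0554] tcpz 0.0575
34 0 [0.5155 0.0371] tcpz 0.1025
34 15 [0.5148 0.0345] tcpz 0.0932
34 30 [0.5147 0.0343] tcpz 0.0835
34 45 [0.5153 0.0365] tcpz 0.0741
34 60 [0.5166 0.041 ] tcpz 0.0656
34 75 [0.5183 0.0474] tcpz 0.0585
34 90 [0.5205 0.0554] tcpz 0.0535
[ 0.50347148 -0.00394642  0.11545704] 11.8
```

{"name": "servo_tool", "arguments": {
  "targets": [
    [0.2,0.8,-0.1,0,20],
    [0.37,1.45,-0.2,0,20],
    [0.37,1.45,-0.4,0,20],
    [0.36,1.4,-0.6,0,20],
    [0.345,1.35,-0.75,0,20]
  ]
}}

```text
time_s: 12.22
tcp_pos: [0.5169, 0.0384, 0.0948]
ee_rot: [[-0.261, -0.965, 0.003], [-0.965, 0.261, 0.001], [-0.002, -0.003, -1.0]]
wrist_force: [-1.8, 3.4, 8.1]
gripper_width: 0.343
gripper_force: 30.0
```

{"name": "servo_tool", "arguments": {
  "targets": [
    [0,-0.01,-0.07,0,20],
    [0,-0.02,-0.14,0,20],
    [0,-0.02,-0.21,0,20],
    [0,-0.02,-0.29,0,20],
    [0,-0.02,-0.29,0,20]
  ]
}}

```text
time_s: 12.63
tcp_pos: [0.5163, 0.0368, 0.0863]
ee_rot: [[-0.262, -0.965, 0.002], [-0.965, 0.262, 0.0], [-0.001, -0.002, -1.0]]
wrist_force: [-0.8, -0.5, 6.2]
gripper_width: 0.341
gripper_force: 30.0
```

{"name": "servo_tool", "arguments": {
  "targets": [
    [0.01,0.02,-0.14,0,20],
    [0.02,0.06,-0.29,0,20],
    [0.03,0.11,-0.42,0,20],
    [0.05,0.19,-0.55,0,20],
    [0.05,0.19,-0.55,0,20]
  ]
}}

```text
time_s: 13.05
tcp_pos: [0.5172, 0.0412, 0.0694]
ee_rot: [[-0.262, -0.965, -0.0], [-0.965, 0.262, -0.002], [0.002, -0.0, -1.0]]
wrist_force: [0.7, -5.8, 6.4]
gripper_width: 0.343
gripper_force: 30.0
```

```bash
python3 - <<'E'
from h import *
s=cap('scene'); d=cap('side'); w=cap('wrist')
A=np.concatenate([cv2.resize(c['pixels'][v:v+h,u:u+W],(400,300),interpolation=cv2.INTER_CUBIC) for c,u,v,W,h in ((s,220,180,120,90),(d,170,140,120,90))],1)
B=cv2.resize(w['pixels'][90:290,100:400],(450,300)); A=np.concatenate([A,np.zeros_like(A)],0); A[300:,:450]=B
cv2.imwrite('pics/p2.png',A[...,::-1])
E
```

```text
(no output)
```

View pics/p2.png

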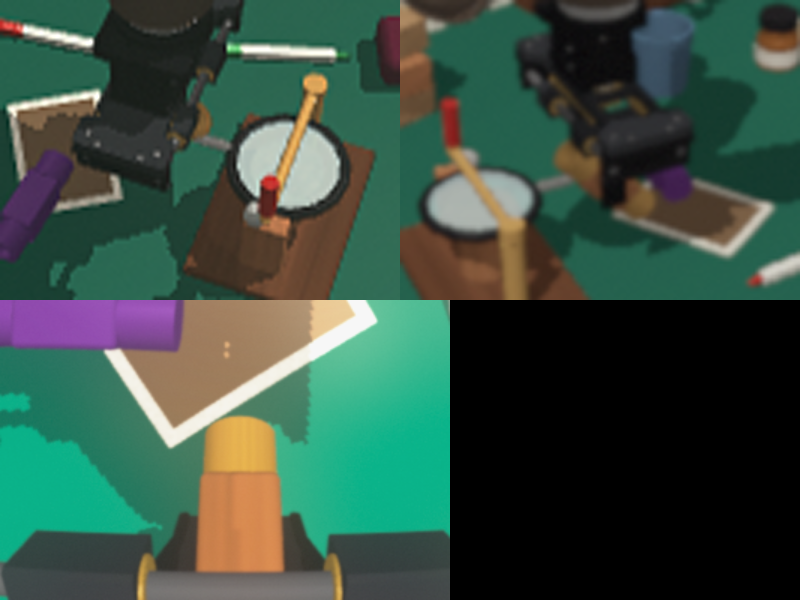

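The handle is tilting with the hole end up (side crop about (600,180)), and the keeper and stem are untouched. I'll continue the arc.

{"name": "servo_tool", "arguments": {
  "targets": [
    [0.02,0.08,-0.12,0,20],
    [0.05,0.17,-0.21,0,20],
    [0.07,0.25,-0.26,0,20],
    [0.09,0.33,-0.27,0,20],
    [0.09,0.33,-0.27,0,20]
  ]
}}

```text
time_s: 13.62
tcp_pos: [0.5188, 0.0487, 0.0609]
ee_rot: [[-0.263, -0.965, -0.004], [-0.965, 0.263, -0.005], [0.006, 0.002, -1.0]]
wrist_force: [2.7, -14.4, 3.9]
gripper_width: 0.341
gripper_force: 30.0
```

```bash
cat > tilt.py <<'E'
from h import *
d=cap('side'); w=cap('wrist')
q=r.sense(); print(q['time_s'],q['tcp_pos'],q['wrist_force'].round(1))
A=np.concatenate([cv2.resize(d['pixels'][130:230,160:290],(400,308),interpolation=cv2.INTER_CUBIC),cv2.resize(w['pixels'][90:290,100:400],(400,308))],1)
import sys; cv2.imwrite('pics/'+sys.argv[1],A[...,::-1])
E
python3 tilt.py p3.png
```

```text
13.7167 [0.51883278 0.04868339 0.06091297] [  2.7 -13.9   4.9]
```

View pics/p3.png

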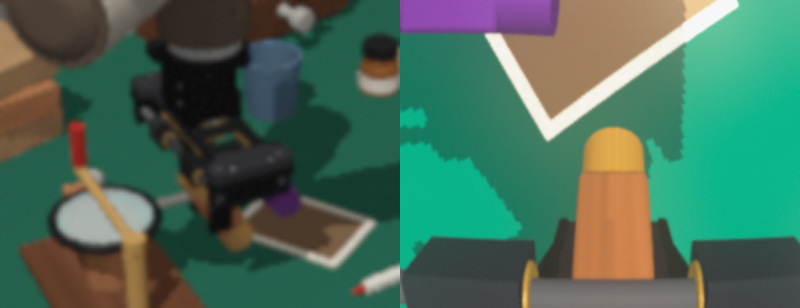

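The crop shows the handle steep but not yet vertical, with its low ferrule at wrist crop (613,150). I've now used all ten views, so from here I work from numbers only: mask the lower ferrule and solve the tilt from the ray.

```bash
cat > th.py <<'E'
from h import *
from scipy.optimize import brentq
w=cap('wrist'); q=r.sense(); t=q['tcp_pos']; print(q['time_s'],t.round(4),q['wrist_force'].round(1))
hsv=cv2.cvtColor(w['pixels'],cv2.COLOR_RGB2HSV)[:,250:270]
m=(hsv[...,0]<30)&(hsv[...,0]>8)&(hsv[...,1]>130)&(hsv[...,2]>90)
g=m.mean(1)>.7
# last contiguous run of rows ending near the fingers
rows=[k for k in range(245,100,-1)]; v=245
while v>100 and g[v]: v-=1
yd=np.array(q['ee_rot'])[:2,1]; out=np.array([-.2646,-.9646])
o,d=ray(w,259.5,v+.5,True)
# project to (outward, z) rel. tcp
po=((o[:2]-t[:2])@out*1e3,(o[2]-t[2])*1e3); pd=(d[:2]@out,d[2])
print('row',v)
for cz in (-9,-7,-5,-2):
    f=lambda th:(50*np.cos(th)+15*np.sin(th)-po[0])*pd[1]-(cz-50*np.sin(th)+15*np.cos(th)-po[1])*pd[0]
    T=np.radians(np.arange(0,111,2)); F=[f(x) for x in T]
    print(cz,[round(np.degrees(brentq(f,T[i],T[i+1])),1) for i in range(len(T)-1) if F[i]*F[i+1]<0])
E
python3 th.py
```

```text
13.7667 [0.5188 0.0487 0.0609] [  1.9 -13.8   3.7]
row 173
-9 [np.float64(4.4), np.float64(52.2)]
-7 [np.float64(5.5), np.float64(51.1)]
-5 [np.float64(6.6), np.float64(49.9)]
-2 [np.float64(8.5), np.float64(48.0)]
```

{"name": "servo_tool", "arguments": {
  "targets": [
    [0.02,0.06,0,0,20],
    [0.04,0.12,0,0,20],
    [0.05,0.18,0,0,20],
    [0.05,0.18,0,0,20],
    [0.05,0.18,0,0,20]
  ]
}}

```text
time_s: 14.18
tcp_pos: [0.5185, 0.0525, 0.0598]
ee_rot: [[-0.265, -0.964, -0.008], [-0.964, 0.265, -0.007], [0.009, 0.006, -1.0]]
wrist_force: [1.5, -18.0, 2.4]
gripper_width: 0.347
gripper_force: 30.0
```

```bash
python3 th.py
```

```text
14.2333 [0.5185 0.0525 0.0599] [  1.2 -19.    2.8]
row 173
-9 [np.float64(4.2), np.float64(51.9)]
-7 [np.float64(5.3), np.float64(50.8)]
-5 [np.float64(6.5), np.float64(49.6)]
-2 [np.float64(8.3), np.float64(47.8)]
```

```bash
python3 - <<'E'
from h import *
w=cap('wrist'); t=r.sense()['tcp_pos']; out=np.array([-.2646,-.9646])
hsv=cv2.cvtColor(w['pixels'],cv2.COLOR_RGB2HSV)
T=np.array(w['world_from_camera']); print('cam',T[:3,3]-t, ((T[:2,3]-t[:2])@out))
for row in list(range(168,246,5)):
    S=hsv[row,220:300]; m=(S[:,0]<30)&(S[:,0]>8)&(S[:,1]>130)&(S[:,2]>90)
    k=40
    if not m[k]: continue
    a=k
    while m[a]: a-=1
    b=k
    while b<79 and m[b]: b+=1
    W=b-a-1; x=220+(a+b)/2
    o1,d1=ray(w,220+a+.5,row,True); o2,d2=ray(w,220+b-.5,row,True)
    # distance such that separation is 30 mm
    L=.030/np.linalg.norm(d1-d2); p=(o1+L*(d1+d2)/2)-t
    print(row,W,hsv[row,260],'out',(p[:2]@out*1e3).round(1),'z',(p[2]*1e3).round(1))
E
```

```text
cam [-0.02116147 -0.07713974  0.14668026] 0.08000831981818525
173 12 [ 19 155 210] out -65.4 z -583.1
178 33 [ 19 166 221] out 22.8 z -117.4
183 41 [ 19 166 221] out 30.4 z -64.9
188 43 [ 19 167 221] out 29.4 z -54.1
193 44 [ 19 168 220] out 27.2 z -48.7
198 45 [ 17 166 211] out 25.2 z -43.4
203 50 [ 13 158 206] out 27.8 z -23.5
208 50 [ 13 158 206] out 24.9 z -22.6
213 52 [ 13 160 206] out 24.3 z -15.2
218 52 [ 13 158 205] out 21.6 z -14.2
223 54 [ 13 160 204] out 21.1 z -7.3
228 54 [ 13 159 199] out 18.5 z -6.4
233 56 [ 12 158 199] out 18.2 z 0.0
238 58 [ 12 158 199] out 17.9 z 6.0
243 59 [ 13 159 199] out 16.6 z 9.4
```

The square face fits a tilt of about 74° with the handle centre 5 mm below the TCP. The stem contact agrees with that, since the perpendicular distance is about 15 mm. Next I retreat, lift, and go to the clear spot where the handle was lying, to square it up on the desk.

{"name": "servo_tool", "arguments": {
  "targets": [
    [-0.15,-0.5,0.05,0,20],
    [-0.29,-1.07,0.3,0,20],
    [-0.4,-2.2,1.3,0,20],
    [-0.6,-3.4,1.3,0,20],
    [-0.8,-4.6,1.3,0,20]
  ]
}}

```text
time_s: 14.7
tcp_pos: [0.4974, -0.0812, 0.1011]
ee_rot: [[-0.261, -0.965, 0.003], [-0.965, 0.261, 0.001], [-0.001, -0.003, -1.0]]
wrist_force: [-0.2, 0.0, -2.1]
gripper_width: 0.34
gripper_force: 30.0
```

{"name": "servo_tool", "arguments": {
  "targets": [
    [-0.2,-1.2,0,0,20],
    [-0.4,-2.4,0,0,20],
    [-0.6,-3.6,0,0,20],
    [-0.75,-4.6,0,0,20],
    [-0.75,-4.6,-0.6,0,20]
  ]
}}

```text
time_s: 15.12
tcp_pos: [0.4752, -0.2226, 0.0839]
ee_rot: [[-0.267, -0.964, 0.006], [-0.964, 0.267, -0.002], [0.0, -0.006, -1.0]]
wrist_force: [0.7, -0.3, -0.7]
gripper_width: 0.34
gripper_force: 30.0
```

{"name": "servo_tool", "arguments": {
  "targets": [
    [0,0,-0.3,0,20],
    [0,0,-0.5,0,20],
    [0,0,-0.5,0,20],
    [0,0,-0.5,0,20],
    [0,0,-0.5,0,20]
  ]
}}

```text
time_s: 15.53
tcp_pos: [0.4756, -0.2167, 0.0671]
ee_rot: [[-0.26, -0.966, 0.001], [-0.966, 0.26, -0.0], [0.0, -0.001, -1.0]]
wrist_force: [0.5, -0.5, -0.9]
gripper_width: 0.34
gripper_force: 30.0
```

```bash
cat > prof.py <<'E'
from h import *
w=cap('wrist'); q=r.sense(); t=q['tcp_pos']; R=np.array(q['ee_rot']); print(q['time_s'],t.round(4),q['wrist_force'].round(1),q['moment'].round(2))
out=R[:2,0]; T=np.array(w['world_from_camera']); out=out*np.sign((T[:2,3]-t[:2])@out)
hsv=cv2.cvtColor(w['pixels'],cv2.COLOR_RGB2HSV); pts=[]
for row in range(160,250,1):
    S=hsv[row,220:300]; m=(S[:,0]<30)&(S[:,0]>8)&(S[:,1]>110)&(S[:,2]>70)
    k=40
    if not m[k]: continue
    a=b=k
    while a>0 and m[a]: a-=1
    while b<79 and m[b]: b+=1
    wood=hsv[row,260,0]<15.5
    o1,d1=ray(w,220+a+.5,row,True); o2,d2=ray(w,220+b-.5,row,True)
    L=.030/np.linalg.norm(d1-d2); p=(o1+L*(d1+d2)/2)-t
    if b-a-1>30: pts.append((wood,p[:2]@out*1e3,p[2]*1e3,row,b-a-1))
P=np.array(pts); Wd=P[P[:,0]==1]; print(np.c_[P[::6,3],P[::6,4],P[::6,0],P[::6,1:3].round(1)].tolist())
l=cv2.fitLine(Wd[:,1:3].astype(np.float32),cv2.DIST_L2,0,.01,.01).ravel()
print('rows',P[0,3],Wd[0,3],'theta',np.degrees(np.arctan2(abs(l[1]),-l[0]*np.sign(l[1]))).round(1),'face at',l[2:].round(1))
E
python3 prof.py
```

```text
15.5833 [ 0.4757 -0.2167  0.0673] [ 0.7 -0.4 -0.1] [-0.04 -0.01 -0.03]
[[178.0, 32.0, 0.0, 19.9, -126.0], [184.0, 42.0, 0.0, 30.4, -60.1], [190.0, 44.0, 0.0, 28.8, -49.6], [196.0, 45.0, 0.0, 26.1, -44.2], [202.0, 48.0, 1.0, 26.0, -31.2], [208.0, 51.0, 1.0, 25.9, -19.6], [214.0, 52.0, 1.0, 23.6, -15.3], [220.0, 53.0, 1.0, 21.5, -11.2], [226.0, 54.0, 1.0, 19.5, -7.1], [232.0, 56.0, 1.0, 18.7, -0.5], [238.0, 59.0, 1.0, 19.1, 8.1], [244.0, 60.0, 1.0, 17.3, 11.6]]
rows 178.0 200.0 theta 75.8 face at [21.2 -6.6]
```

{"name": "servo_tool", "arguments": {
  "targets": [
    [0,0,-0.15,0,20],
    [0,0,-0.3,0,20],
    [-0.03,-0.1,-0.4,0,20],
    [-0.05,-0.2,-0.48,0,20],
    [-0.07,-0.25,-0.5,0,20]
  ]
}}

```text
time_s: 16.0
tcp_pos: [0.4734, -0.2238, 0.0535]
ee_rot: [[-0.262, -0.965, 0.0], [-0.965, 0.262, 0.001], [-0.001, 0.0, -1.0]]
wrist_force: [-3.6, 12.1, 19.5]
gripper_width: 0.339
gripper_force: 30.0
```

```bash
python3 prof.py
```

```text
16.05 [ 0.4733 -0.2239  0.0536] [-2.2  9.4 15. ] [ 3.28  0.99 -0.12]
[[182.0, 31.0, 0.0, 13.8, -133.8], [188.0, 41.0, 0.0, 26.1, -64.3], [194.0, 43.0, 0.0, 24.7, -53.3], [200.0, 45.0, 0.0, 23.3, -43.3], [206.0, 50.0, 1.0, 25.7, -23.3], [212.0, 51.0, 1.0, 23.5, -18.8], [218.0, 52.0, 1.0, 21.3, -14.5], [224.0, 54.0, 1.0, 20.4, -7.4], [230.0, 54.0, 1.0, 17.3, -6.2], [236.0, 58.0, 1.0, 18.8, 5.4], [242.0, 59.0, 1.0, 17.0, 9.0], [248.0, 60.0, 1.0, 15.3, 12.4]]
rows 182.0 203.0 theta 78.4 face at [20.  -6.8]
```

{"name": "servo_tool", "arguments": {
  "targets": [
    [-0.02,-0.06,-0.06,0,20],
    [-0.04,-0.12,-0.12,0,20],
    [-0.06,-0.18,-0.14,0,20],
    [-0.06,-0.2,-0.14,0,20],
    [-0.06,-0.2,-0.14,0,20]
  ]
}}

```text
time_s: 16.47
tcp_pos: [0.4715, -0.2303, 0.0516]
ee_rot: [[-0.261, -0.965, 0.001], [-0.965, 0.261, -0.0], [-0.0, -0.001, -1.0]]
wrist_force: [-7.3, 10.1, 29.4]
gripper_width: 0.342
gripper_force: 30.0
```

```bash
python3 prof.py
```

```text
16.5167 [ 0.4716 -0.2303  0.0516] [-7.3 10.6 27.5] [ 3.41  2.23 -0.06]
[[192.0, 32.0, 0.0, 7.2, -122.5], [198.0, 41.0, 0.0, 19.3, -62.2], [204.0, 43.0, 0.0, 18.2, -51.3], [210.0, 46.0, 1.0, 18.6, -37.2], [216.0, 50.0, 1.0, 20.2, -21.3], [222.0, 52.0, 1.0, 19.3, -13.7], [228.0, 53.0, 1.0, 17.3, -9.5], [234.0, 56.0, 1.0, 17.7, 0.0], [240.0, 58.0, 1.0, 17.0, 6.3], [246.0, 60.0, 1.0, 16.4, 12.1]]
rows 192.0 209.0 theta 85.2 face at [17.9 -7.7]
```

{"name": "servo_tool", "arguments": {
  "targets": [
    [0,0,0.06,0,20],
    [0,0,0.12,0,20],
    [0,0,0.12,0,20],
    [0,0,0.12,0,38],
    [0,0,0.12,0,38]
  ]
}}

```text
time_s: 16.93
tcp_pos: [0.4711, -0.231, 0.0508]
ee_rot: [[-0.262, -0.965, -0.0], [-0.965, 0.262, -0.0], [0.0, 0.0, -1.0]]
wrist_force: [-0.3, 0.4, -0.5]
gripper_width: 0.409
gripper_force: 0.0
```

{"name": "servo_tool", "arguments": {
  "targets": [
    [0,0,0,0,38],
    [0,0,0,0,38],
    [0,0,0,0,38],
    [0,0,0,0,38],
    [0,0,0,0,38]
  ]
}}

```text
time_s: 17.35
tcp_pos: [0.4711, -0.2309, 0.0509]
ee_rot: [[-0.262, -0.965, -0.0], [-0.965, 0.262, 0.0], [0.0, 0.0, -1.0]]
wrist_force: [0.4, 1.1, -0.2]
gripper_width: 0.431
gripper_force: 0.0
```

```bash
python3 prof.py
```

```text
17.4 [ 0.4711 -0.2309  0.051 ] [-0.2  0.   0.8] [ 0.03 -0.   -0.02]
[[189.0, 32.0, 0.0, 9.9, -123.3], [195.0, 50.0, 1.0, 32.2, -25.2], [201.0, 55.0, 1.0, 33.6, -8.6], [207.0, 59.0, 1.0, 33.9, 2.9], [213.0, 65.0, 0.0, 35.7, 17.0], [219.0, 66.0, 0.0, 33.8, 19.9], [225.0, 66.0, 0.0, 31.2, 20.8], [231.0, 65.0, 0.0, 27.9, 19.8], [237.0, 70.0, 0.0, 29.3, 29.9], [243.0, 75.0, 0.0, 30.6, 38.6], [249.0, 78.0, 1.0, 30.4, 43.7]]
rows 189.0 190.0 theta 90.7 face at [32.  -3.1]
```

```bash
python3 - <<'E'
from h import *
w=cap('wrist'); hsv=cv2.cvtColor(w['pixels'],cv2.COLOR_RGB2HSV)
for row in range(130,290,4): print(row,[tuple(int(k) for k in hsv[row,c]) for c in (225,240,260,280,295)])
E
```

```text
130 [(82, 205, 112), (82, 210, 114), (82, 213, 115), (82, 205, 113), (83, 210, 113)]
134 [(82, 205, 113), (82, 204, 114), (82, 219, 113), (82, 206, 114), (82, 205, 113)]
138 [(82, 204, 115), (82, 208, 114), (82, 215, 114), (82, 208, 113), (82, 219, 113)]
142 [(82, 200, 115), (82, 203, 113), (81, 193, 115), (81, 200, 116), (82, 200, 115)]
146 [(82, 212, 114), (82, 204, 114), (82, 201, 114), (81, 193, 115), (82, 200, 115)]
150 [(82, 214, 113), (82, 193, 115), (82, 201, 113), (81, 195, 115), (82, 206, 114)]
154 [(82, 201, 114), (81, 195, 115), (81, 195, 115), (82, 195, 114), (82, 199, 114)]
158 [(82, 204, 114), (81, 191, 115), (81, 197, 114), (82, 195, 114), (82, 197, 114)]
162 [(81, 195, 115), (81, 186, 114), (81, 195, 114), (82, 192, 113), (81, 195, 115)]
166 [(82, 193, 115), (81, 188, 114), (81, 184, 115), (81, 189, 116), (82, 201, 114)]
170 [(81, 197, 114), (81, 183, 114), (81, 176, 116), (81, 179, 114), (81, 193, 115)]
174 [(81, 185, 116), (81, 183, 114), (80, 177, 114), (81, 177, 115), (81, 191, 115)]
178 [(81, 186, 114), (81, 174, 116), (80, 174, 114), (80, 173, 115), (81, 179, 1
[... 1542 characters left out ...]
 176), (18, 170, 191), (18, 168, 191), (24, 43, 60)]
258 [(19, 99, 88), (18, 167, 180), (18, 172, 210), (18, 168, 190), (23, 49, 62)]
262 [(17, 125, 108), (18, 172, 197), (19, 175, 219), (18, 172, 196), (25, 50, 61)]
266 [(18, 142, 126), (18, 174, 211), (19, 174, 224), (18, 173, 212), (18, 52, 64)]
270 [(17, 121, 126), (18, 161, 198), (17, 162, 208), (18, 161, 197), (16, 58, 75)]
274 [(20, 15, 100), (15, 20, 101), (15, 25, 103), (19, 20, 101), (9, 18, 102)]
278 [(12, 12, 109), (10, 14, 111), (13, 20, 114), (15, 18, 113), (15, 14, 111)]
282 [(12, 11, 118), (13, 15, 119), (11, 17, 121), (10, 13, 119), (17, 15, 117)]
286 [(12, 11, 118), (13, 15, 121), (11, 17, 122), (6, 11, 121), (18, 11, 118)]
```

```bash
cat > up.py <<'E'
from h import *
w=cap('wrist'); q=r.sense(); t=q['tcp_pos']; R=np.array(q['ee_rot']); print(q['time_s'],t.round(4),q['wrist_force'].round(1),q['gripper_width'])
out=R[:2,0]; T=np.array(w['world_from_camera']); out=out*np.sign((T[:2,3]-t[:2])@out)
hsv=cv2.cvtColor(w['pixels'],cv2.COLOR_RGB2HSV)[:,252:269]
H=np.median(hsv,axis=1); k=[('bg' if h[0]>40 or h[1]<100 else 'wood' if h[0]<15.5 else 'brass') for h in H]
tr=[(v,k[v-1],k[v]) for v in range(150,285) if k[v]!=k[v-1]]
for v,a,b in tr:
    print(v,a,b,{z:((onz(w,260,v-.5,z/1e3,True)[:2]-t[:2])@out*1e3).round(1) for z in (0,24,50,76,100)})
for v in (200,210,220,229,245,255,265):
    S=cv2.cvtColor(w['pixels'],cv2.COLOR_RGB2HSV)[v,200:320]; m=(S[:,0]<24)&(S[:,1]>110)&(S[:,2]>100); a=b=60
    while m[a]: a-=1
    while m[b]: b+=1
    o1,d1=ray(w,200+a+.5,v,True); o2,d2=ray(w,200+b-.5,v,True); p=o1+.03/np.linalg.norm(d1-d2)*(d1+d2)/2
    print(v,a+201,b+199,'out',((p[:2]-t[:2])@out*1e3).round(1),'z',(p[2]*1e3).round(1))
E
python3 up.py
```

```text
17.5 [ 0.4712 -0.2309  0.0511] [-0.3 -0.2  0.8] 0.4356461805159754
184 bg brass {0: np.float64(32.9), 24: np.float64(38.8), 50: np.float64(45.2), 76: np.float64(51.6), 100: np.float64(57.5)}
201 brass wood {0: np.float64(20.8), 24: np.float64(28.1), 50: np.float64(36.1), 76: np.float64(44.1), 100: np.float64(51.5)}
248 wood brass {0: np.float64(-15.4), 24: np.float64(-3.6), 50: np.float64(9.2), 76: np.float64(21.9), 100: np.float64(33.7)}
272 brass bg {0: np.float64(-36.0), 24: np.float64(-21.7), 50: np.float64(-6.2), 76: np.float64(9.3), 100: np.float64(23.6)}
200 238 279 out 19.4 z -5.8
210 234 284 out 24.7 z 31.9
220 232 286 out 23.7 z 45.8
229 231 288 out 22.3 z 55.2
245 227 292 out 22.7 z 75.2
255 227 292 out 18.5 z 77.1
265 227 291 out 13.3 z 77.1
```

The edges shift between frames, so the handle is still rocking. I'll let it settle.

{"name": "servo_tool", "arguments": {
  "targets": [
    [0,0,0,0,38],
    [0,0,0,0,38],
    [0,0,0,0,38],
    [0,0,0,0,38],
    [0,0,0,0,38]
  ]
}}

```text
time_s: 17.92
tcp_pos: [0.4712, -0.2308, 0.0511]
ee_rot: [[-0.262, -0.965, 0.0], [-0.965, 0.262, -0.0], [-0.0, -0.0, -1.0]]
wrist_force: [-0.5, 0.8, -0.6]
gripper_width: 0.439
gripper_force: 0.0
```

```bash
python3 up.py; python3 up.py|head -6
```

```text
17.9667 [ 0.4711 -0.2308  0.0511] [-0.2 -0.4 -0.2] 0.43860570504353774
183 bg brass {0: np.float64(33.6), 24: np.float64(39.4), 50: np.float64(45.7), 76: np.float64(52.0), 100: np.float64(57.8)}
197 brass wood {0: np.float64(23.6), 24: np.float64(30.6), 50: np.float64(38.2), 76: np.float64(45.8), 100: np.float64(52.9)}
236 wood brass {0: np.float64(-5.8), 24: np.float64(4.8), 50: np.float64(16.3), 76: np.float64(27.8), 100: np.float64(38.4)}
272 brass bg {0: np.float64(-36.0), 24: np.float64(-21.8), 50: np.float64(-6.3), 76: np.float64(9.2), 100: np.float64(23.5)}
200 235 282 out 27.1 z 19.8
210 233 285 out 26.9 z 38.3
220 231 287 out 25.7 z 51.2
229 229 289 out 25.2 z 62.4
245 226 291 out 22.7 z 75.3
255 226 291 out 18.5 z 77.2
265 225 292 out 16.3 z 82.6
18.0167 [ 0.4712 -0.2309  0.0511] [ 0.1 -0.8 -1.2] 0.43730738227014015
183 bg brass {0: np.float64(33.6), 24: np.float64(39.4), 50: np.float64(45.7), 76: np.float64(52.0), 100: np.float64(57.8)}
192 brass wood {0: np.float64(27.2), 24: np.float64(33.8), 50: np.float64(40.9), 76: np.float64(48.0), 100: np.float64(54.6)}
217 wood brass {0: np.float64(8.9), 24: np.float64(17.7), 50: np.float64(27.3), 76: np.float64(36.8), 100: np.float64(45.6)}
254 brass wood {0: np.float64(-20.4), 24: np.float64(-8.0), 50: np.float64(5.4), 76: np.float64(18.8), 100: np.float64(31.2)}
266 wood brass {0: np.float64(-30.7), 24: np.float64(-17.1), 50: np.float64(-2.3), 76: np.float64(12.5), 100: np.float64(26.1)}
```

{"name": "servo_tool", "arguments": {
  "targets": [
    [0,0,0,0,38],
    [0,0,0,0,38],
    [0,0,0,0,38],
    [0,0,0,0,38],
    [0,0,0,0,38]
  ]
}}

```text
time_s: 18.43
tcp_pos: [0.4711, -0.2309, 0.0511]
ee_rot: [[-0.262, -0.965, -0.0], [-0.965, 0.262, 0.0], [-0.0, 0.0, -1.0]]
wrist_force: [0.5, 0.3, -0.8]
gripper_width: 0.436
gripper_force: 0.0
```

{"name": "servo_tool", "arguments": {
  "targets": [
    [0,0,0,0,38],
    [0,0,0,0,38],
    [0,0,0,0,38],
    [0,0,0,0,38],
    [0,0,0,0,38]
  ]
}}

```text
time_s: 18.85
tcp_pos: [0.4711, -0.2308, 0.0511]
ee_rot: [[-0.262, -0.965, -0.0], [-0.965, 0.262, -0.0], [0.0, 0.0, -1.0]]
wrist_force: [0.6, 0.4, -0.1]
gripper_width: 0.438
gripper_force: 0.0
```

```bash
python3 up.py; python3 up.py|head -6
```

```text
18.9 [ 0.4711 -0.2309  0.0511] [ 0.3 -0.3 -0.1] 0.42948242419686844
183 bg brass {0: np.float64(33.6), 24: np.float64(39.4), 50: np.float64(45.7), 76: np.float64(51.9), 100: np.float64(57.8)}
193 brass wood {0: np.float64(26.5), 24: np.float64(33.1), 50: np.float64(40.4), 76: np.float64(47.6), 100: np.float64(54.3)}
224 wood brass {0: np.float64(3.6), 24: np.float64(13.0), 50: np.float64(23.3), 76: np.float64(33.5), 100: np.float64(43.0)}
262 brass wood {0: np.float64(-27.2), 24: np.float64(-14.0), 50: np.float64(0.3), 76: np.float64(14.6), 100: np.float64(27.8)}
272 wood bg {0: np.float64(-36.0), 24: np.float64(-21.8), 50: np.float64(-6.3), 76: np.float64(9.2), 100: np.float64(23.5)}
200 234 284 out 30.3 z 30.2
210 231 286 out 29.8 z 46.8
220 229 289 out 29.4 z 60.8
229 227 291 out 28.7 z 70.7
245 226 291 out 22.7 z 75.3
255 224 293 out 22.1 z 84.1
265 222 295 out 21.6 z 91.9
18.95 [ 0.4711 -0.2308  0.0511] [ 0.2  0.6 -0.5] 0.4357414396438252
183 bg brass {0: np.float64(33.6), 24: np.float64(39.4), 50: np.float64(45.7), 76: np.float64(52.0), 100: np.float64(57.8)}
192 brass wood {0: np.float64(27.2), 24: np.float64(33.8), 50: np.float64(40.9), 76: np.float64(48.0), 100: np.float64(54.6)}
219 wood brass {0: np.float64(7.4), 24: np.float64(16.4), 50: np.float64(26.1), 76: np.float64(35.9), 100: np.float64(44.9)}
254 brass wood {0: np.float64(-20.4), 24: np.float64(-8.0), 50: np.float64(5.4), 76: np.float64(18.8), 100: np.float64(31.2)}
267 wood brass {0: np.float64(-31.6), 24: np.float64(-17.8), 50: np.float64(-3.0), 76: np.float64(11.9), 100: np.float64(25.7)}
```

The handle is standing. Every edge agrees at about 33.5 mm outward, so its centre is 18.5 mm out from the TCP, and the rocking is dying down. I'll wait a little, then slide the fingers over to centre on it.

{"name": "servo_tool", "arguments": {
  "targets": [
    [0,0,0,0,48],
    [0,0,0,0,48],
    [0,0,0,0,48],
    [0,0,0,0,48],
    [0,0,0,0,48]
  ]
}}

```text
time_s: 19.37
tcp_pos: [0.4712, -0.2308, 0.0511]
ee_rot: [[-0.262, -0.965, 0.0], [-0.965, 0.262, -0.0], [-0.0, -0.0, -1.0]]
wrist_force: [-0.4, -0.0, 0.4]
gripper_width: 0.548
gripper_force: 0.0
```

{"name": "servo_tool", "arguments": {
  "targets": [
    [0,0,0,0,48],
    [0,0,0,0,48],
    [0,0,0,0,48],
    [0,0,0,0,48],
    [0,0,0,0,48]
  ]
}}

```text
time_s: 19.78
tcp_pos: [0.4711, -0.2308, 0.0511]
ee_rot: [[-0.262, -0.965, -0.0], [-0.965, 0.262, 0.0], [-0.0, 0.0, -1.0]]
wrist_force: [-0.5, -0.6, -0.5]
gripper_width: 0.552
gripper_force: 0.0
```

{"name": "servo_tool", "arguments": {
  "targets": [
    [0,0,0,0,48],
    [0,0,0,0,48],
    [0,0,0,0,48],
    [0,0,0,0,48],
    [0,0,0,0,48]
  ]
}}

```text
time_s: 20.2
tcp_pos: [0.4711, -0.2308, 0.0511]
ee_rot: [[-0.262, -0.965, -0.0], [-0.965, 0.262, 0.0], [0.0, 0.0, -1.0]]
wrist_force: [-0.0, 0.1, -0.3]
gripper_width: 0.553
gripper_force: 0.0
```

{"name": "servo_tool", "arguments": {
  "targets": [
    [-0.04,-0.15,0,0,48],
    [-0.08,-0.3,0,0,48],
    [-0.12,-0.45,0,0,48],
    [-0.16,-0.59,0,0,48],
    [-0.16,-0.59,0,0,48]
  ]
}}

```text
time_s: 20.62
tcp_pos: [0.466, -0.2494, 0.0511]
ee_rot: [[-0.263, -0.965, -0.0], [-0.965, 0.263, -0.0], [0.0, 0.0, -1.0]]
wrist_force: [-0.5, -0.3, 0.5]
gripper_width: 0.551
gripper_force: 0.0
```

```bash
python3 up.py; python3 up.py|head -6
```

```text
20.6667 [ 0.4661 -0.2491  0.051 ] [-0.8 -0.1 -0.2] 0.5549946741357575
210 bg brass {0: np.float64(14.5), 24: np.float64(22.6), 50: np.float64(31.5), 76: np.float64(40.3), 100: np.float64(48.5)}
224 brass wood {0: np.float64(3.9), 24: np.float64(13.4), 50: np.float64(23.6), 76: np.float64(33.9), 100: np.float64(43.3)}
263 wood brass {0: np.float64(-27.8), 24: np.float64(-14.4), 50: np.float64(-0.0), 76: np.float64(14.4), 100: np.float64(27.7)}
272 brass bg {0: np.float64(-35.7), 24: np.float64(-21.4), 50: np.float64(-5.9), 76: np.float64(9.5), 100: np.float64(23.8)}
200 261 259 out -2522.9 z -8333.8
210 253 264 out -159.3 z -506.2
220 241 277 out -4.1 z -28.1
229 235 282 out 10.3 z 25.6
245 232 285 out 9.9 z 48.0
255 230 287 out 10.1 z 60.4
265 228 289 out 10.3 z 71.3
20.7167 [ 0.4662 -0.2489  0.0511] [ 0.3  0.1 -0.5] 0.5504589936031122
209 bg brass {0: np.float64(15.2), 24: np.float64(23.2), 50: np.float64(32.0), 76: np.float64(40.8), 100: np.float64(48.8)}
223 brass wood {0: np.float64(4.6), 24: np.float64(14.0), 50: np.float64(24.2), 76: np.float64(34.3), 100: np.float64(43.7)}
262 wood brass {0: np.float64(-26.9), 24: np.float64(-13.7), 50: np.float64(0.6), 76: np.float64(14.9), 100: np.float64(28.1)}
272 brass bg {0: np.float64(-35.7), 24: np.float64(-21.5), 50: np.float64(-6.0), 76: np.float64(9.5), 100: np.float64(23.8)}
200 261 259 out -2523.3 z -8333.6
```

The handle is settled, upright and centred, with edges at 15, 14 and 15 mm. Closing the grip.

{"name": "servo_tool", "arguments": {
  "targets": [
    [0,0,0,0,36],
    [0,0,0,0,34],
    [0,0,0,0,33],
    [0,0,0,0,32],
    [0,0,0,0,31]
  ]
}}

```text
time_s: 21.13
tcp_pos: [0.4664, -0.2484, 0.0511]
ee_rot: [[-0.262, -0.965, 0.0], [-0.965, 0.262, -0.0], [0.0, -0.0, -1.0]]
wrist_force: [-0.0, -0.7, 0.6]
gripper_width: 0.374
gripper_force: 0.0
```

{"name": "servo_tool", "arguments": {
  "targets": [
    [0,0,0,0,25],
    [0,0,0,0,20],
    [0,0,0,0,20],
    [0,0,0,0,20],
    [0,0,0,0,20]
  ]
}}

```text
time_s: 21.55
tcp_pos: [0.4664, -0.2485, 0.0511]
ee_rot: [[-0.262, -0.965, 0.0], [-0.965, 0.262, 0.0], [-0.0, -0.0, -1.0]]
wrist_force: [0.3, 1.1, -0.1]
gripper_width: 0.346
gripper_force: 30.0
```

```bash
python3 up.py
```

```text
21.6 [ 0.4664 -0.2485  0.0511] [0.7 0.7 0.2] 0.3462019187355667
208 bg brass {0: np.float64(15.6), 24: np.float64(23.6), 50: np.float64(32.3), 76: np.float64(40.9), 100: np.float64(48.9)}
222 brass wood {0: np.float64(5.1), 24: np.float64(14.4), 50: np.float64(24.4), 76: np.float64(34.5), 100: np.float64(43.8)}
261 wood brass {0: np.float64(-26.4), 24: np.float64(-13.3), 50: np.float64(0.9), 76: np.float64(15.1), 100: np.float64(28.2)}
272 brass bg {0: np.float64(-36.0), 24: np.float64(-21.8), 50: np.float64(-6.3), 76: np.float64(9.2), 100: np.float64(23.5)}
200 261 259 out -2524.3 z -8333.4
210 250 269 out -63.2 z -224.7
220 241 278 out -2.2 z -22.1
229 236 283 out 10.0 z 25.6
245 232 288 out 13.4 z 56.0
255 230 290 out 13.3 z 67.2
265 228 291 out 12.2 z 75.3
```

{"name": "servo_tool", "arguments": {
  "targets": [
    [0,0,0.6,0,20],
    [0,0,1.6,0,20],
    [0,0,2.8,0,20],
    [0,0,4.0,0,20],
    [0,0,5.0,0,20]
  ]
}}

```text
time_s: 22.02
tcp_pos: [0.4662, -0.2487, 0.2034]
ee_rot: [[-0.262, -0.965, 0.001], [-0.965, 0.262, -0.0], [0.0, -0.001, -1.0]]
wrist_force: [1.2, -0.9, -1.1]
gripper_width: 0.34
gripper_force: 30.0
```

{"name": "servo_tool", "arguments": {
  "targets": [
    [0,0,0.6,0,20],
    [0,0,1.0,0,20],
    [0,0,1.2,0,20],
    [0,0,1.2,0,20],
    [0,0,1.2,0,20]
  ]
}}

```text
time_s: 22.43
tcp_pos: [0.4658, -0.2483, 0.2362]
ee_rot: [[-0.262, -0.965, -0.001], [-0.965, 0.262, 0.001], [-0.0, 0.002, -1.0]]
wrist_force: [-0.7, 0.1, -2.1]
gripper_width: 0.344
gripper_force: 30.0
```

{"name": "servo_tool", "arguments": {
  "targets": [
    [0,0,0,0,20],
    [0,0,0,0,20],
    [0,0,0,0,20],
    [0,0,0,0,20],
    [0,0,0,0,20]
  ]
}}

```text
time_s: 22.85
tcp_pos: [0.4662, -0.2485, 0.2367]
ee_rot: [[-0.262, -0.965, -0.001], [-0.965, 0.262, 0.0], [0.0, 0.001, -1.0]]
wrist_force: [0.6, 0.2, -1.1]
gripper_width: 0.343
gripper_force: 30.0
```

```bash
python3 up.py; python3 - <<'E'
from h import *
import pickle
a=pickle.load(open('c0.pkl','rb'))
for n in('scene','side'):
    c=cap(n); save(c,n+'_end.png')
    h=cv2.cvtColor(c['pixels'],cv2.COLOR_RGB2HSV); m=(((h[...,0]<6)|(h[...,0]>174))&(h[...,1]>150)&(h[...,2]>60)).astype(np.uint8)
    k,l,st,ce=cv2.connectedComponentsWithStats(m)
    print(n,'shut knob expected',np.round(proj(c,[.6036,.1312,.119]),1),[(st[i,4],ce[i].round(1).tolist()) for i in range(1,k) if st[i,4]>15])
E
```

```text
22.9 [ 0.4663 -0.2485  0.2368] [-0.9 -0.1 -0.4] 0.34004374276161853
208 bg brass {0: np.float64(-46.2), 24: np.float64(-38.2), 50: np.float64(-29.5), 76: np.float64(-20.9), 100: np.float64(-12.9)}
222 brass wood {0: np.float64(-66.5), 24: np.float64(-57.3), 50: np.float64(-47.2), 76: np.float64(-37.2), 100: np.float64(-27.9)}
261 wood brass {0: np.float64(-127.7), 24: np.float64(-114.6), 50: np.float64(-100.4), 76: np.float64(-86.2), 100: np.float64(-73.1)}
272 brass bg {0: np.float64(-146.4), 24: np.float64(-132.2), 50: np.float64(-116.7), 76: np.float64(-101.2), 100: np.float64(-86.9)}
200 261 259 out -2523.1 z -8148.1
210 251 268 out -79.3 z -86.1
220 241 278 out -2.2 z 163.4
229 236 283 out 10.0 z 211.2
245 232 287 out 12.2 z 239.0
255 229 290 out 14.4 z 254.9
265 228 291 out 12.2 z 260.9
scene shut knob expected [300.5 238.6] [(np.int32(29), [218.4, 187.3]), (np.int32(363), [121.9, 235.7]), (np.int32(52), [300.3, 238.6]), (np.int32(86), [20.0, 247.3]), (np.int32(940), [478.0, 327.0])]
side shut knob expected [185.2 176.5] [(np.int32(233), [308.8, 150.9]), (np.int32(59), [184.7, 176.1]), (np.int32(29), [310.6, 209.7]), (np.int32(574), [17.0, 252.6])]
```

```bash
python3 -c "
from station import r
print(r.finish_job())"
```

```text
the job is handed in; nothing more can be done
None
```

I've handed the job in: the keeper is shut, the handle's second end went about 19 mm onto the stem, and the gripper now holds it upright, hole up, its lower end about 18 cm above the desk and well clear of the stand.

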